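# Release the wall meter and take it off its keyhole studs

### The job

Unlock the hanger by pressing its long red bar at the middle, so that it goes fully down and stays level. Then take the yellow meter off the white panel without forcing it: raise it until the stud heads are at the wide ends of its keyhole slots and draw it straight off towards the red bar. Stand the meter upright in the middle of the blue mat, setting it down gently rather than dropping it, and leave the carton, the tape roll and the bottle where they are.

Things in the scene. Friction and masses are not known exactly. Their poses are not given: they have to be found in the camera images.
- hanger: Fixed meter hanger on the worktop: aluminium base 190 (x) x 170 (y) x 12 mm and an upright white panel, 150 mm wide, 12 mm thick, top at z = 180 mm, front face at x = +60 mm. Origin: centre of the base's underside; -x is the side of the red bar, z up. A dark catch housing at the panel's top middle, 64 mm wide, reaches up to z = 198 mm, not in front of the panel face.
- studs (a point): Point on the panel's front face midway between the two studs, 149 mm above the worktop; axes as the hanger's. The studs stand at y = +15 and -15 mm from it and point to -x: neck 8 mm diameter, about 5 mm long, then a round head 16 mm diameter, about 5 mm thick (9.5 mm out of the panel in all).
- bar_top (a point): Middle (white mark) of the top of the red release bar, which lies along the hanger's y, 62 mm to -x of its origin: 150 long, 24 wide, 12 mm thick, top 50 mm above the worktop when up. Goes 10 mm down against about 5 N of friction, stays where it is left and draws the catch back. Pressed off-centre it rocks (2 N m per rad, springs back level).
- release_bar (a joint): Downward travel of the red bar, m: 0 up (locked), 0.010 fully down (unlocked).
- bar_tilt (a joint): Rocking of the red bar about the hanger's x axis, rad: 0 level.
- catch_tab (a point): Centre of the protruding part of the red catch, 44 mm wide, 6 mm thick. Locked, it sticks 8 mm out over the meter's back edge, 2.5 mm above it, so that the meter cannot be raised; with the bar fully down it has moved 12 mm along the hanger's +x, behind the panel face.
- meter_center (a point): Centre (half-way up) of the yellow meter with black face, green screen and grey dial: 60 wide (y), 42 deep (x), 130 mm tall (z), 0.17 to 0.35 kg. Face to -x (dial 8 mm out of it), z up. Flat sides, to be gripped across the 60 mm, e.g. near the top. It hangs with its foot 55 mm, its top 185 mm above the worktop, back against the panel.
- meter: The same meter: origin at the centre of its foot, axes as above. Its 3 mm back plate has two keyhole slots at y = +15 and -15 mm, 11 mm wide above, with a wide opening 21 x 24 mm below. The stud heads pass these openings when the meter is raised 22 mm (18 to 26) from where it hangs; drawn 12 mm or more along the hanger's -x it is then clear.
- mat_top (a point): Centre of the top of the blue mat (fixed to the worktop), 130 x 130 x 4 mm, top 4 mm above the worktop.
- carton_center (a point): Centre of a brown carton 59 x 121 x 36 mm, a bystander.
- tape_center (a point): Centre of a lying black tape roll, 58 mm across, 19 mm high, a bystander.
- bottle_center (a point): Centre of a standing brown dropper bottle, 32 mm diameter, 70 mm high, a bystander.
- stage_top (a point): Point above the middle of the black rotary optics stage, fixed furniture right of the hanger that the mat may lie beyond: an obstacle about 150 x 130 mm seen from above (75 mm either way from here) and 215 mm high; this point is at its top. A thin light rod runs from it away from the robot and to the left, 140 mm up.
Things that resemble listed ones, but are neither listed nor needed, are in the scene too. Leave any turquoise look-alike of the meter alone.

How it is judged:
On the way, in this order (a step that is already met when the one before it is completed fails the run):
1. the red bar is fully down (value of joint release_bar above 0.008 m), for 0.2 s.
2. the meter is off the studs, in front of the panel (x of meter_center in the frame of hanger below 0.024 m and value of joint release_bar above 0.008 m), for 0.1 s.
At the end, for the whole second after the job is handed in: The red bar is down (at least 8 of its 10 mm); the meter stands upright (within 0.1 rad) on the blue mat, its centre within 40 mm of the mat's centre seen from above, at rest (value of joint release_bar above 0.008 m and horizontal distance between meter_center and mat_top below 0.04 m and angle between meter_center's own z axis and vertical below 0.1 rad and z of meter_center in the frame of mat_top between 0.06 and 0.07 m and linear speed of meter below 0.02 m/s); the robot touches nothing.
It fails at once if the red bar is pressed unevenly (tilts more than 0.12 rad) (value of joint bar_tilt above 0.12 rad or value of joint bar_tilt below -0.12 rad).
It fails at once if the meter is forced against the hanger (more than 40 N) (contact force between meter and hanger above 40 N).
It fails at once if the meter tips over (more than 0.6 rad) (angle between meter_center's own z axis and vertical above 0.6 rad).
It fails at once if the meter is dropped (falls faster than 0.5 m/s out of the fingers) (linear speed of meter above 0.5 m/s and contact force between the fingers and meter below 0.1 N).
It fails at once if the carton, the tape roll or the bottle is shoved or knocked over (moved more than 30 mm) (distance of any of carton_center, tape_center, bottle_center from where it was at the start of the episode above 0.03 m).
It also fails if it takes over 59 s, if anything falls off the work surface, if the arm or the gripper's body presses on something with over 40 N, if the wrist force passes 120 N, or if a joint passes its speed limit or range.

### The arm

A 6-joint arm with a two-finger parallel gripper is mounted at the origin on a cart in front of the work surface, level with it; the furniture and walls round the work are solid. World frame = base frame: x ahead of the robot, y to its left, z up, the work surface at z = 0. Lengths are in m, angles in rad, forces in N, time in s.
With the tool pointing down it reaches from about 0.4 to 0.825 m from the base axis. Payload 7 kg.
Tool frame: the origin (TCP) lies at the centre of the arm's flange, where the gripper is bolted on; the fingertips stand 178 mm ahead of it and the grasp point (between the pads) lies 159 mm ahead of it; z points along the fingers, y is the direction in which the jaws open and shut (so a half turn about z gives the same grasp; the last joint's range is limited). The gripper opens to 88 mm and grips with 3 to 60 N. Pads are 19 mm wide; open, the fingers measure 130 mm over their backs; the gripper's body (78 mm by 193 mm) begins 47 mm behind the grasp point.
Start: joints at [-0.817, 0.359, 0.012, 0, -1.224, -0.288], TCP at [0.303, -0.603, 0.405] pointing down, gripper open.
Joint ranges: [-3.07, 3.07], [-1.43, 2.12], [-1.02, 1.25], [-3.03, 1.67], [-3.05, -0], [-3.03, 3.03]. Speed limits (rad/s): [2.39, 2.39, 3.01, 3.14, 3.14, 3.14].

### API

Orientations are given as [roll, pitch, yaw] about the fixed x, y, z axes, in that order (R = Rz(yaw) Ry(pitch) Rx(roll)).
In Python, from station import * gives the robot as it stands.
- The arm moves only by the tool send_rows, never from a script. Its argument "motion" is a list of rows, each an object with "offset": the shift along the tool's x, y, z in cm, a list of three; "turn": the turn about the tool's z in degrees. In form: [{"offset": [x, y, z], "turn": turn}, ...]. A call has 1 to 8 rows; each row is the pose to reach, as a shift and turn from the pose commanded when the call began, along the tool's axes at that moment; what a row does not reach only later rows make up. A row lasts 1/10 s, in which the tool goes at most 50 mm and 8.59 degrees, less where a joint would pass 70% of its speed; a pose out of reach is approached as far as the arm can. A call with a gripper value outside its range is refused whole. "hand" is the opening, from -1 (shut) to 1 (fully open), set as the call begins (left out, the last holds). The fingers move at their own pace and stop on an object; "squeeze" is the grip in N (left out, the last holds). Time passes only in rows, so rows that repeat a pose let the fingers close. It gives the time, the measured TCP pose, the force and the opening at its end, in the units of the state.
- get_state(): the state, without advancing time (a new reading comes with each control period).
- grab_frame(name): name is "scene" or "top" or "wrist"; returns a dict with "frame" (480x640x3 uint8, blue, green, red), "range_z" (480x640 float32, m along the optical axis (not along the pixel's ray), 0 where there is no reading), "vertical_fov" (degrees; the focal length in pixels is half the picture's height over the tangent of half this angle, whatever the lens; pixels are square), "cx", "cy" (the principal point, pixels), "cam_to_world" (4x4, takes a point from camera to world coordinates). Camera axes: x right, y up, looking along -z (the intrinsics and any distortion apply to the point x, -y, -z); pixel columns grow to the right and rows downward; lengths in m; the calibration is good to about 2 mm. A picture is of the moment at which its call begins.
- job_done(): hands the job in, once; it reports no verdict.
The state is a dict: "t": time; "q": joint angles; "qd": joint speeds; "joint_efforts": joint torques, N m; "eef_pos": TCP position; "ee_rot": TCP orientation; "force": force on the tool from outside, world axes, zero at the start; "moment": the same for the moment, N m; "width": finger opening in m.
Only numpy, scipy, OpenCV 4.12 (cv2) and the standard library are available. Lean on these libraries where they do the work, as an engineer would, in place of code of your own. Each camera call takes 0.05 s, during which the arm holds its last target. There are 200 camera calls.

## Working session

There is one attempt and no reset: what is moved stays moved. The work goes in short steps, Python scripts to look and compute and a tool call to move; the robot and the scene stay as the last step left them, time stands still between calls to the robot, and variables do not carry over. Pictures are saved under pics/ and viewed, about 8 in all and at most 12, crops included, and the job is handed in when it is done.

Besides the shell and the picture viewer there is one more tool, called after ">>>" by a JSON object that holds its "api" and its "payload". send_rows: Moves the arm, as the interface text tells. Its arguments: {"type":"object","properties":{"motion":{"type":"array"},"hand":{"type":"number"},"squeeze":{"type":"number"}},"required":["motion"]}

```bash
mkdir -p pics && cat > h.py <<'E'
from station import *
import numpy as np, cv2, pickle
def grab(n,save=None):
    g=grab_frame(n)
    if save: cv2.imwrite(f"pics/{save}.png",g["frame"]); pickle.dump(g,open(f"pics/{save}.pkl","wb"))
    return g
def load(s): return pickle.load(open(f"pics/{s}.pkl","rb"))
def cloud(g):
    f=240/np.tan(np.radians(g["vertical_fov"])/2)
    v,u=np.mgrid[0:480,0:640]; d=g["range_z"]
    p=np.stack([(u-g["cx"])/f*d,-(v-g["cy"])/f*d,-d,np.ones_like(d)],-1)
    P=(p@np.array(g["cam_to_world"]).T)[...,:3]; P[d==0]=np.nan
    return P
E
python3 - <<'E'
from h import *
a=grab("scene","s1");b=grab("top","t1");print(get_state())
for g in(a,b):print({k:(v if k!='frame' and k!='range_z' else v.shape) for k,v in g.items()})
E
```

```text
{'t': 0.1, 'q': array([-8.16926413e-01,  3.59305684e-01,  1.11558222e-02, -3.04899817e-04,
       -1.22407131e+00, -2.88080633e-01]), 'qd': array([-1.30819681e-03, -8.02824599e-06,  1.91965643e-03,  1.76439990e-03,
        3.00652816e-04,  6.08476068e-04]), 'joint_efforts': array([-1.32391517e-03, -5.84164917e+01,  2.93753725e+01,  7.01560959e+00,
        1.01236906e-02, -5.28119756e-05]), 'eef_pos': array([ 0.30307283, -0.60294743,  0.40382535]), 'ee_rot': array([ 3.14014508e+00, -1.30023161e-04, -2.67590709e+00]), 'force': array([ 0.36076632, -0.16835876, -0.77348512]), 'moment': array([-0.05255998, -0.00759168,  0.0163685 ]), 'width': 0.08771085362582941}
{'frame': (480, 640, 3), 'range_z': (480, 640), 'vertical_fov': 52.4573666359017, 'cx': 315.5047338624939, 'cy': 235.48953542333115, 'cam_to_world': array([[-0.65205343,  0.43449011, -0.62132493, -0.22172585],
       [-0.75809049, -0.36154404,  0.54275659,  0.61544654],
       [ 0.01118605,  0.82492682,  0.56512885,  0.8177753 ],
       [ 0.        ,  0.        ,  0.        ,  1.        ]])}
{'frame': (480, 640, 3), 'range_z': (480, 640), 'vertical_fov': 50.04804349206361, 'cx': 326.0821114376988, 'cy': 242.24102474383466, 'cam_to_world': array([[ 0.02188678,  0.99345708, -0.11208928,  0.35458015],
       [-0.99963302,  0.02353604,  0.0134116 , -0.0135318 ],
       [ 0.01596199,  0.11175461,  0.99360763,  1.54773016],
       [ 0.        ,  0.        ,  0.        ,  1.        ]])}
```

View pics/s1.png

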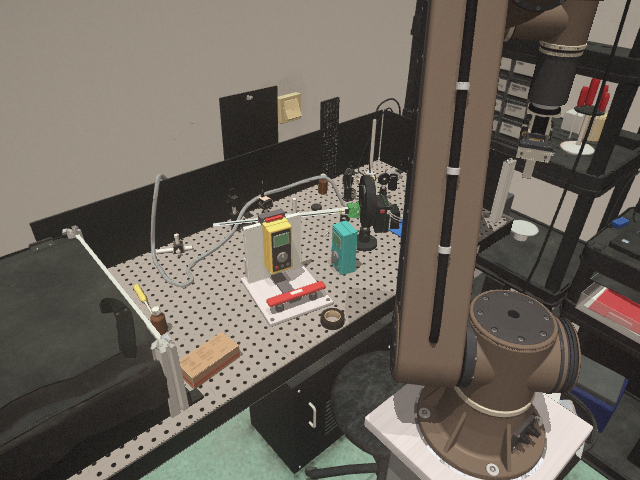

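View pics/t1.png

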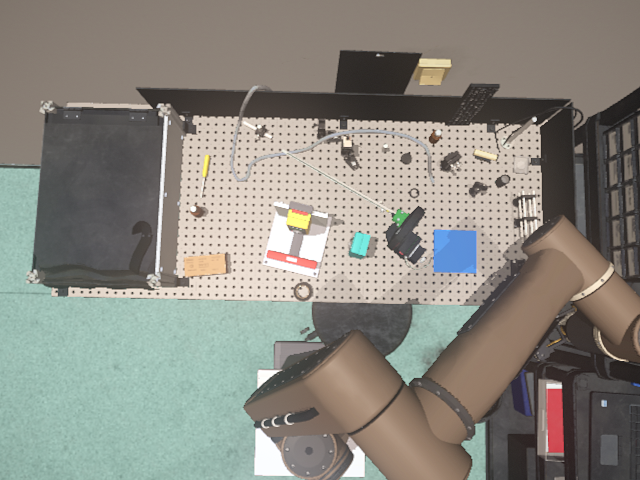

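The top view shows the hanger around (297,238), with the red bar at (291,259), the meter at (299,219), the mat at (455,251), the stage at about (408,235) and the turquoise look-alike at (360,245). The bystanders are the carton (205,265), tape (303,291) and bottle (197,211).

```bash
python3 - <<'E'
from h import *
def seg(n,box,lo,hi,zr):
    g=load(n);P=cloud(g);h=cv2.cvtColor(g["frame"],cv2.COLOR_BGR2HSV)
    m=cv2.inRange(h,np.array(lo),np.array(hi))>0
    B=np.zeros_like(m);B[box[1]:box[3],box[0]:box[2]]=1
    m&=B&(P[...,2]>zr[0])&(P[...,2]<zr[1]);return P[m]
def rep(name,p):
    r=cv2.minAreaRect((p[:,:2]*1000).astype(np.float32));print(name,len(p),np.nanmedian(p,0).round(4),"rect",np.round(r[0],1),np.round(r[1],1),round(r[2],1),"pct z",np.percentile(p[:,2],[5,50,95]).round(3))
for n,bb in(("t1",(255,240,330,280)),("s1",(255,270,335,320))):
  for lo,hi in(((0,120,90),(8,255,255)),((172,120,90),(180,255,255))):
    p=seg(n,bb,lo,hi,(.04,.06))
    if len(p)>5:rep(n+" bar",p)
rep("meter top",seg("t1",(280,200,320,240),(20,120,90),(35,255,255),(.17,.2)))
rep("meter s",seg("s1",(250,200,310,280),(20,120,60),(35,255,255),(.0,.2)))
rep("meter s top",seg("s1",(250,200,310,280),(20,120,60),(35,255,255),(.18,.2)))
rep("mat",seg("t1",(425,220,485,280),(100,120,60),(125,255,255),(-.01,.02)))
rep("turq",seg("t1",(340,225,380,265),(80,80,40),(98,255,255),(.08,.2)))
g=load("t1");P=cloud(g)
Q=P[200:275,380:432].reshape(-1,3);rep("stage>.03",Q[Q[:,2]>.03]);rep("stage>.12",Q[Q[:,2]>.12]);print(np.nanmax(Q,0))
# panel
Q=P[200:240,265:340].reshape(-1,3);rep("panel",Q[(Q[:,2]>.172)&(Q[:,2]<.183)])
for u,v in((205,265),(303,291),(197,211),(285,150),(330,180),(370,200)):print(u,v,P[v,u].round(3))
E
python3 - <<'E'
import cv2
a=cv2.imread("pics/s1.png")[190:340,220:370];cv2.imwrite("pics/c1.png",cv2.resize(a,(600,600),interpolation=cv2.INTER_CUBIC))
E
```

```text
t1 bar 281 [0.4711 0.0582 0.0497] rect [472.3  66.9] [146.2  21.2] 78.0 pct z [0.044 0.05  0.055]
s1 bar 466 [0.4681 0.0782 0.0491] rect [469.8  68.8] [149.   27.7] 75.1 pct z [0.042 0.049 0.052]
meter top 108 [0.5677 0.0367 0.1847] rect [569.2  44.6] [59.3 41.4] 77.3 pct z [0.179 0.185 0.191]
meter s 629 [0.5667 0.0725 0.1579] rect [570.2  47.6] [61.4 48.4] 76.3 pct z [0.062 0.158 0.186]
meter s top 230 [0.569  0.049  0.1842] rect [570.4  47.6] [59.2 46.8] 74.8 pct z [0.181 0.184 0.186]
mat 1748 [ 0.5116 -0.4231  0.0043] rect [ 512.6 -424.5] [128.6 127.7] 89.5 pct z [-0.001  0.004  0.01 ]
turq 332 [ 0.5121 -0.1269  0.1299] rect [ 513.4 -126.9] [45.1 58.6] 73.6 pct z [0.123 0.13  0.135]
stage>.03 1536 [ 0.5263 -0.2519  0.1605] rect [ 550.8 -250. ] [223.9 120.2] 16.0 pct z [0.103 0.16  0.213]
stage>.12 1214 [ 0.5206 -0.2564  0.1649] rect [ 527.7 -252. ] [169.7 107.5] 5.9 pct z [0.128 0.165 0.214]
[ 0.67030158 -0.18407913  0.22065486]
panel 245 [0.5803 0.0389 0.1799] rect [574.6  42.8] [149.1  56.8] 77.3 pct z [0.175 0.18  0.183]
205 265 [0.45  0.32  0.036]
303 291 [ 0.381  0.032 -0.005]
197 211 [0.607 0.348 0.048]
285 150 [0.784 0.092 0.097]
330 180 [ 0.722 -0.042 -0.   ]
370 200 [ 0.642 -0.156  0.105]
```

View pics/c1.png

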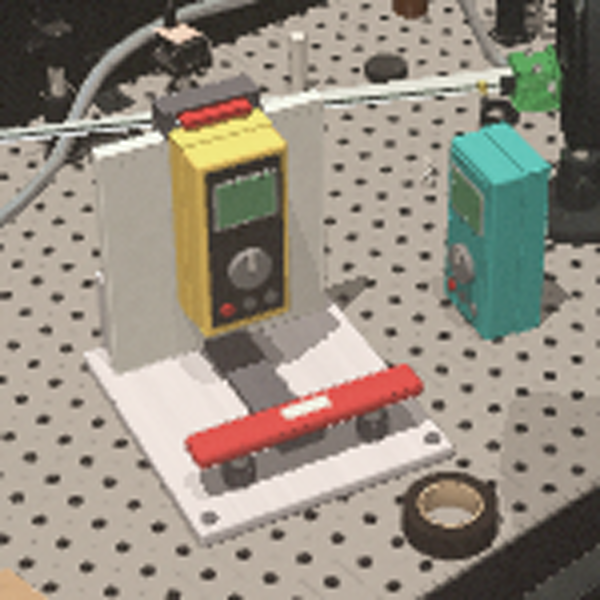

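```bash
cat >> h.py <<'E'
from scipy.spatial.transform import Rotation as Ro
def to(x,y,z,yawdeg=None):
    s=get_state();R=Ro.from_euler("xyz",s["ee_rot"]).as_matrix()
    o=R.T@(np.array([x,y,z])-s["eef_pos"])*100
    yw=np.degrees(s["ee_rot"][2]);t=0 if yawdeg is None else -((yawdeg-yw+180)%360-180)
    print("t",round(s["t"],2),"pos",s["eef_pos"].round(4),"rpy",np.degrees(s["ee_rot"]).round(2),"F",s["force"].round(1),"w",round(s["width"],4),"-> offset cm",o.round(2),"turn",round(t,1))
E
python3 -c "
from h import *
to(.471,.068,.47,167.5)"
```

```text
t 0.1 pos [ 0.3031 -0.6029  0.4038] rpy [ 1.7992e+02 -1.0000e-02 -1.5332e+02] F [ 0.4 -0.2 -0.8] w 0.0877 -> offset cm [-45.13  52.42  -6.55] turn 39.2
```

>>> {"api": "send_rows", "payload": {"motion": [{"offset":[0,0,-5],"turn":0},{"offset":[-4,4,-6.5],"turn":8},{"offset":[-7,8,-6.5],"turn":16},{"offset":[-10,12,-6.5],"turn":24},{"offset":[-13,15,-6.5],"turn":32},{"offset":[-16,19,-6.5],"turn":39.2},{"offset":[-19,22,-6.5],"turn":39.2},{"offset":[-22,26,-6.5],"turn":39.2}], "hand": -1}}

```text
t: 0.9
eef_pos: [0.3831, -0.2703, 0.4694]
ee_rot: [3.142, -0.0, 2.922]
force: [2.1, 1.1, -0.2]
width: 0.0287
```

```bash
python3 -c "
from h import *
to(.471,.068,.47,167.5)"
```

```text
t 0.9 pos [ 0.3831 -0.2703  0.4694] rpy [ 1.8000e+02 -1.0000e-02  1.6744e+02] F [ 2.1  1.1 -0.2] w 0.0287 -> offset cm [-1.22 34.93 -0.06] turn -0.1
```

>>> {"api": "send_rows", "payload": {"motion": [{"offset":[-1.2,34.9,0],"turn":0},{"offset":[-1.2,34.9,0],"turn":0},{"offset":[-1.2,34.9,0],"turn":0},{"offset":[-1.2,34.9,0],"turn":0},{"offset":[-1.2,34.9,0],"turn":0},{"offset":[-1.2,34.9,4],"turn":0},{"offset":[-1.2,34.9,9],"turn":0},{"offset":[-1.2,34.9,14],"turn":0}]}}

```text
t: 1.7
eef_pos: [0.4686, 0.0598, 0.3627]
ee_rot: [3.139, 0.003, 2.926]
force: [1.4, -1.4, -0.7]
width: 0.0002
```

```bash
python3 -c "
from h import *
g=grab('wrist','w1')
to(.471,.068,.248,167.5)
print(g['cam_to_world'].round(3))"
```

```text
t 1.75 pos [0.4661 0.0592 0.3539] rpy [-179.81   -0.45  167.52] F [-4.2  0.5 -8.4] w 0.0005 -> offset cm [-0.37  1.   10.58] turn 0.0
[[ 0.213 -0.942 -0.259  0.4  ]
 [ 0.977  0.206  0.054  0.075]
 [ 0.002 -0.265  0.964  0.342]
 [ 0.     0.     0.     1.   ]]
```

View pics/w1.png

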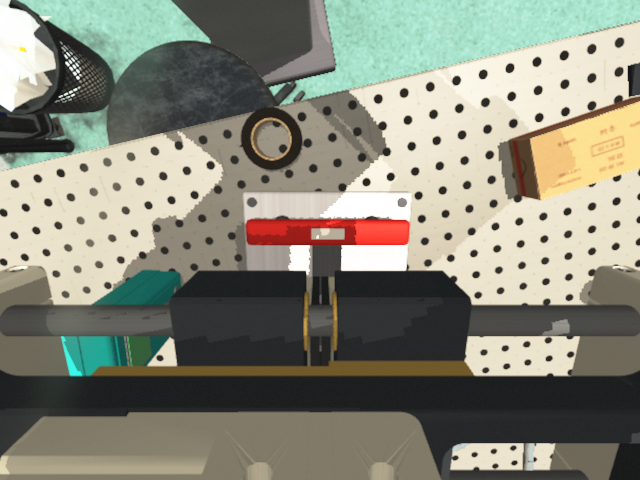

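The bar lies level in the picture, from u=247 to 409, with the white mark at (328,234), so the yaw matches.

```bash
python3 -c "
from h import *
g=load('w1');P=cloud(g)
print(P[230:239,322:335].reshape(-1,3).mean(0), P[232,250:254].mean(0),P[232,402:407].mean(0))
h=cv2.cvtColor(g['frame'],cv2.COLOR_BGR2HSV)
m=(((h[...,0]<8)|(h[...,0]>172))&(h[...,1]>100)&(P[...,2]>.046)&(P[...,2]<.056));m[:210]=0;m[250:]=0
r=cv2.minAreaRect((P[m][:,:2]*1000).astype(np.float32));print(r)
to(.471,.068,.248,167.5)"
```

```text
[0.47294288 0.06709429 0.0500753 ] [ 4.56388598e-01 -1.94206508e-04  4.98420002e-02] [0.4860332  0.13489237 0.04928916]
((471.45880126953125, 66.92095184326172), (148.82691955566406, 23.514604568481445), 77.59434509277344)
t 1.75 pos [0.4661 0.0592 0.3539] rpy [-179.81   -0.45  167.52] F [-4.2  0.5 -8.4] w 0.0005 -> offset cm [-0.37  1.   10.58] turn 0.0
```

>>> {"api": "send_rows", "payload": {"motion": [{"offset":[-0.4,0.9,5],"turn":0},{"offset":[-0.4,0.9,9],"turn":0},{"offset":[-0.4,0.9,9],"turn":0},{"offset":[-0.4,0.9,9],"turn":0},{"offset":[-0.4,0.9,9],"turn":0}]}}

```text
t: 2.25
eef_pos: [0.4747, 0.0652, 0.2749]
ee_rot: [3.14, 0.003, 2.924]
force: [0.2, 0.6, 0.3]
width: 0.0001
```

```bash
python3 -c "
from h import *
to(.4715,.067,.228,167.5)"
```

```text
t 2.25 pos [0.4747 0.0652 0.2749] rpy [1.7991e+02 1.5000e-01 1.6751e+02] F [0.2 0.6 0.3] w 0.0001 -> offset cm [0.36 0.1  4.69] turn 0.0
```

>>> {"api": "send_rows", "payload": {"motion": [{"offset":[0.3,0.1,2],"turn":0},{"offset":[0.3,0.1,4],"turn":0},{"offset":[0.3,0.1,4.3],"turn":0},{"offset":[0.3,0.1,4.3],"turn":0},{"offset":[0.3,0.1,4.3],"turn":0}]}}

```text
t: 2.75
eef_pos: [0.4717, 0.0668, 0.2313]
ee_rot: [3.14, 0.002, 2.923]
force: [-0.1, 0.1, 0.8]
width: 0.0
```

```bash
python3 -c "
from h import *
to(.4715,.067,.218,167.5)"
```

```text
t 2.75 pos [0.4717 0.0668 0.2313] rpy [1.7991e+02 1.2000e-01 1.6750e+02] F [-0.1  0.1  0.8] w 0.0 -> offset cm [0.03 0.01 1.33] turn -0.0
```

Position is within 0.3 mm, so press gently.

>>> {"api": "send_rows", "payload": {"motion": [{"offset":[0,0,0.3],"turn":0},{"offset":[0,0,0.5],"turn":0},{"offset":[0,0,0.7],"turn":0},{"offset":[0,0,0.85],"turn":0},{"offset":[0,0,1.0],"turn":0},{"offset":[0,0,1.1],"turn":0},{"offset":[0,0,1.2],"turn":0},{"offset":[0,0,1.2],"turn":0}]}}

```text
t: 3.55
eef_pos: [0.4716, 0.0669, 0.2183]
ee_rot: [3.141, 0.001, 2.924]
force: [2.5, 0.9, 7.6]
width: 0.0
```

>>> {"api": "send_rows", "payload": {"motion": [{"offset":[0,0,0.05],"turn":0},{"offset":[0,0,0.1],"turn":0},{"offset":[0,0,0.1],"turn":0},{"offset":[0,0,0.1],"turn":0}]}}

```text
t: 3.95
eef_pos: [0.4716, 0.0669, 0.2181]
ee_rot: [3.141, 0.002, 2.924]
force: [-2.5, 1.5, 20.6]
width: 0.0004
```

>>> {"api": "send_rows", "payload": {"motion": [{"offset":[0,0,-2],"turn":0},{"offset":[0,0,-6],"turn":0},{"offset":[0,0,-10],"turn":0},{"offset":[0,0,-14],"turn":0},{"offset":[0,0,-17.8],"turn":0},{"offset":[0,0,-17.8],"turn":0},{"offset":[0,0,-17.8],"turn":0}]}}

```text
t: 4.65
eef_pos: [0.4702, 0.0663, 0.3944]
ee_rot: [3.141, -0.001, 2.923]
force: [0.1, 0.2, -0.8]
width: 0.0005
```

>>> {"api": "send_rows", "payload": {"motion": [{"offset":[0,0,0],"turn":0},{"offset":[-4,0,0],"turn":0},{"offset":[-7,0,0],"turn":0},{"offset":[-9.8,0,0],"turn":0},{"offset":[-9.8,0,0],"turn":0},{"offset":[-9.8,0,0],"turn":0},{"offset":[-9.8,0,0],"turn":0},{"offset":[-9.8,0,0],"turn":0}], "hand": 1}}

```text
t: 5.45
eef_pos: [0.566, 0.0455, 0.3944]
ee_rot: [-3.141, -0.001, 2.924]
force: [-0.5, 0.7, 0.5]
width: 0.0589
```

```bash
python3 -c "
from h import *
to(.567,.0462,.324,167.5)
g=grab('scene','s2');cv2.imwrite('pics/c2.png',cv2.resize(g['frame'][170:340,200:400],(800,680))[:600]);P=cloud(g)
h=cv2.cvtColor(g['frame'],cv2.COLOR_BGR2HSV)
m=(((h[...,0]<8)|(h[...,0]>172))&(h[...,1]>120)&(P[...,2]>.03)&(P[...,2]<.056));m[:270]=0;m[320:]=0;m[:,:255]=0;m[:,335:]=0
print(np.percentile(P[m][:,2],[5,25,50,75,95]).round(4));d=P[m]; 
yy=(d-[.4715,.067,0])@[.2164,.976,0]
for a,b in((-.08,-.04),(-.02,.02),(.04,.08)):print(np.percentile(d[(yy>a)&(yy<b)][:,2],75))
"
```

```text
t 5.45 pos [0.566  0.0455 0.3944] rpy [-1.7999e+02 -4.0000e-02  1.6751e+02] F [-0.5  0.7  0.5] w 0.0589 -> offset cm [-0.09  0.09  7.04] turn 0.0
[0.0327 0.0373 0.0391 0.0404 0.0423]
0.04023565611892288
0.04007356178485855
0.040651220591581216
```

View pics/c2.png

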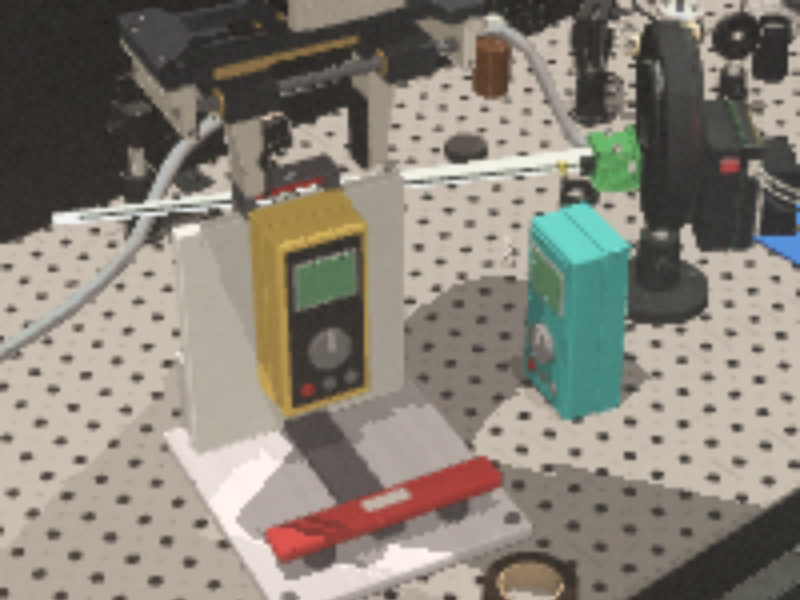

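The bar is at 40 mm, down and level, and the catch is drawn back. The fingers hang above the meter and are still opening.

>>> {"api": "send_rows", "payload": {"motion": [{"offset":[0,0,0],"turn":0},{"offset":[0,0,0],"turn":0},{"offset":[0,0,0],"turn":0},{"offset":[0,0,0],"turn":0},{"offset":[-0.1,0.05,0],"turn":0}], "hand": 1}}

```text
t: 6.0
eef_pos: [0.5677, 0.0456, 0.3948]
ee_rot: [3.141, 0.0, 2.923]
force: [0.5, -0.7, -0.3]
width: 0.0873
```

>>> {"api": "send_rows", "payload": {"motion": [{"offset":[0,0,2],"turn":0},{"offset":[0,0,3.5],"turn":0},{"offset":[0,0,5],"turn":0},{"offset":[0,0,6],"turn":0},{"offset":[0,0,7],"turn":0},{"offset":[0,0,7],"turn":0},{"offset":[0,0,7],"turn":0}]}}

```text
t: 6.7
eef_pos: [0.568, 0.0457, 0.3249]
ee_rot: [-3.141, 0.0, 2.923]
force: [-0.4, -0.3, -0.0]
width: 0.0878
```

>>> {"api": "send_rows", "payload": {"motion": [{"offset":[0,0,0],"turn":0},{"offset":[0,0,0],"turn":0},{"offset":[0,0,0],"turn":0},{"offset":[0,0,0],"turn":0},{"offset":[0,0,0],"turn":0},{"offset":[0,0,0],"turn":0}], "hand": -1, "squeeze": 6}}

```text
t: 7.3
eef_pos: [0.5678, 0.0457, 0.3249]
ee_rot: [3.141, 0.0, 2.923]
force: [-0.8, 1.7, 1.5]
width: 0.0597
```

Gripped at 59.7 mm with about 1.7 N of side force, so it is well centred. Firm up the grip.

>>> {"api": "send_rows", "payload": {"motion": [{"offset":[0,0,0],"turn":0},{"offset":[0,0,0],"turn":0},{"offset":[0,0,0],"turn":0}], "squeeze": 25}}

```text
t: 7.6
eef_pos: [0.5678, 0.0457, 0.3249]
ee_rot: [3.141, 0.0, 2.923]
force: [-1.1, 1.4, 2.3]
width: 0.0598
```

>>> {"api": "send_rows", "payload": {"motion": [{"offset":[0,0,-0.2],"turn":0},{"offset":[0,0,-0.4],"turn":0},{"offset":[0,0,-0.6],"turn":0},{"offset":[0,0,-0.8],"turn":0},{"offset":[0,0,-0.8],"turn":0}]}}

```text
t: 8.1
eef_pos: [0.5678, 0.0456, 0.3329]
ee_rot: [3.142, 0.0, 2.923]
force: [-0.4, -0.2, -2.9]
width: 0.0598
```

>>> {"api": "send_rows", "payload": {"motion": [{"offset":[0,0,-0.3],"turn":0},{"offset":[0,0,-0.6],"turn":0},{"offset":[0,0,-0.9],"turn":0},{"offset":[0,0,-1.2],"turn":0},{"offset":[0,0,-1.4],"turn":0},{"offset":[0,0,-1.4],"turn":0},{"offset":[0,0,-1.4],"turn":0}]}}

```text
t: 8.8
eef_pos: [0.5678, 0.0456, 0.3467]
ee_rot: [3.142, 0.0, 2.923]
force: [-0.4, -0.3, -2.7]
width: 0.0599
```

>>> {"api": "send_rows", "payload": {"motion": [{"offset":[0.2,0,0],"turn":0},{"offset":[0.4,0,0],"turn":0},{"offset":[0.6,0,0],"turn":0},{"offset":[0.6,0,0],"turn":0}]}}

```text
t: 9.2
eef_pos: [0.5616, 0.047, 0.3467]
ee_rot: [-3.142, -0.0, 2.923]
force: [0.6, -0.6, -3.0]
width: 0.0602
```

>>> {"api": "send_rows", "payload": {"motion": [{"offset":[0.5,0,0],"turn":0},{"offset":[1,0,0],"turn":0},{"offset":[2,0,0],"turn":0},{"offset":[3,0,0],"turn":0},{"offset":[4,0,0],"turn":0},{"offset":[5.4,0,0],"turn":0},{"offset":[5.4,0,0],"turn":0},{"offset":[5.4,0,0],"turn":0}]}}

```text
t: 10.0
eef_pos: [0.5088, 0.0589, 0.3471]
ee_rot: [3.141, 0.001, 2.924]
force: [0.9, -0.4, -3.0]
width: 0.0599
```

```bash
python3 -c "
from h import *
to(.5126,-.4245,.53,167.5);to(.5126,-.4245,.333,167.5)
import station;print([n for n in dir(station) if n[0]!='_'])"
```

```text
t 10.0 pos [0.5088 0.0589 0.3471] rpy [1.7997e+02 5.0000e-02 1.6754e+02] F [ 0.9 -0.4 -3. ] w 0.0599 -> offset cm [-10.81 -47.11 -18.3 ] turn 0.0
t 10.0 pos [0.5088 0.0589 0.3471] rpy [1.7997e+02 5.0000e-02 1.6754e+02] F [ 0.9 -0.4 -3. ] w 0.0599 -> offset cm [-10.8  -47.12   1.4 ] turn 0.0
['Unreachable', 'get_state', 'grab_frame', 'job_done']
```

>>> {"api": "send_rows", "payload": {"motion": [{"offset":[0,0,-3],"turn":0},{"offset":[0,0,-7],"turn":0},{"offset":[0,0,-11],"turn":0},{"offset":[0,0,-15],"turn":0},{"offset":[0,0,-18.3],"turn":0},{"offset":[0,0,-18.3],"turn":0},{"offset":[0,0,-18.3],"turn":0}]}}

```text
t: 10.7
eef_pos: [0.5093, 0.0587, 0.5299]
ee_rot: [3.14, 0.001, 2.923]
force: [-0.4, 0.8, -5.1]
width: 0.0595
```

```bash
python3 -c "
from h import *
to(.5126,-.4245,.53,90);print(get_state()['q'].round(3))
P=cloud(load('t1'));Q=P.reshape(-1,3);Q=Q[(Q[:,0]>.35)&(Q[:,0]<.7)&(Q[:,2]>.03)&(Q[:,2]<.3)]
for y in np.arange(-.7,-.14,.04):
  q=Q[(Q[:,1]>y)&(Q[:,1]<y+.04)]
  if len(q)>3: print(y.round(2),len(q),q[:,0].min().round(3),q[:,0].max().round(3),q[:,2].max().round(3))
"
```

```text
t 10.7 pos [0.5093 0.0587 0.5299] rpy [1.7993e+02 4.0000e-02 1.6747e+02] F [-0.4  0.8 -5.1] w 0.0595 -> offset cm [-10.8  -47.1   -0.06] turn 77.5
[ 0.498  0.028 -0.124 -0.    -1.417 -2.287]
-0.7 1096 0.56 0.7 0.214
-0.66 217 0.351 0.684 0.299
-0.62 331 0.462 0.683 0.107
-0.5 116 0.675 0.7 0.124
-0.34 56 0.45 0.504 0.143
-0.3 547 0.446 0.616 0.219
-0.26 742 0.458 0.617 0.221
-0.22 196 0.496 0.651 0.202
-0.18 143 0.481 0.657 0.14
```

>>> {"api": "send_rows", "payload": {"motion": [{"offset":[-0.4,-1.5,0],"turn":0},{"offset":[-1,-4.5,0],"turn":0},{"offset":[-1.8,-8,0],"turn":0},{"offset":[-2.6,-11.5,0],"turn":0},{"offset":[-3.5,-15,0],"turn":0},{"offset":[-4.3,-18.5,0],"turn":0},{"offset":[-5.1,-22,0],"turn":0},{"offset":[-5.9,-25.5,0],"turn":0}]}}

```text
t: 11.5
eef_pos: [0.5111, -0.2052, 0.528]
ee_rot: [-3.141, -0.003, 2.923]
force: [1.5, 1.3, -2.8]
width: 0.0598
```

```bash
python3 -c "
from h import *
to(.5126,-.4245,.53,97.5);print(get_state()['q'].round(3))"
```

```text
t 11.5 pos [ 0.5111 -0.2052  0.528 ] rpy [-1.7998e+02 -1.6000e-01  1.6748e+02] F [ 1.5  1.3 -2.8] w 0.0598 -> offset cm [ -4.9  -21.38  -0.21] turn 70.0
[-0.026  0.097 -0.053 -0.    -1.423 -1.763]
```

>>> {"api": "send_rows", "payload": {"motion": [{"offset":[-0.8,-3.5,0],"turn":5},{"offset":[-1.6,-7,0],"turn":12},{"offset":[-2.4,-10.5,0],"turn":19},{"offset":[-3.2,-14,0],"turn":26},{"offset":[-4,-17.5,0],"turn":33},{"offset":[-4.7,-20,0],"turn":40},{"offset":[-4.9,-21.3,0],"turn":47},{"offset":[-4.9,-21.3,0],"turn":54}]}}

```text
t: 12.3
eef_pos: [0.5126, -0.4244, 0.5264]
ee_rot: [-3.138, -0.003, 1.973]
force: [-0.1, 1.2, -3.3]
width: 0.0601
```

>>> {"api": "send_rows", "payload": {"motion": [{"offset":[0,0,0],"turn":7},{"offset":[0,0,0],"turn":12},{"offset":[0,0,0],"turn":16},{"offset":[0,0,0],"turn":16},{"offset":[0,0,0],"turn":16}]}}

```text
t: 12.8
eef_pos: [0.513, -0.4221, 0.5283]
ee_rot: [-3.14, -0.001, 1.703]
force: [-0.1, -0.8, -2.9]
width: 0.06
```

```bash
python3 -c "
from h import *
to(.5126,-.4245,.276,97.5);print(get_state()['q'].round(3));grab('scene','s3');grab('top','t3')"
```

```text
t 12.8 pos [ 0.513  -0.4221  0.5283] rpy [-1.7989e+02 -7.0000e-02  9.7590e+01] F [-0.1 -0.8 -2.9] w 0.06 -> offset cm [-0.26 -0.03 25.23] turn 0.1
[-0.396  0.296  0.196 -0.    -1.473 -2.613]
```

View pics/t3.png

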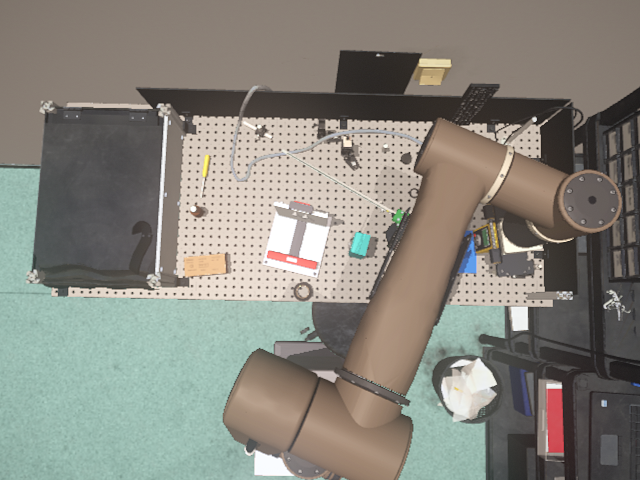

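The bar is still down and the bystanders are where they were. The meter shows at (485,238), beside the mat only through parallax. I'll check arm clearance before descending.

```bash
python3 -c "
from h import *
P=cloud(load('t3'))
for u,v in((440,150),(430,220),(480,170),(540,190),(590,200),(545,235),(515,235),(515,262),(485,238)):print(u,v,P[v,u].round(3))
g=load('s3');cv2.imwrite('pics/c3.png',g['frame'][0:400,300:640])"
```

```text
440 150 [ 0.59  -0.197  0.775]
430 220 [ 0.478 -0.179  0.785]
480 170 [ 0.56  -0.259  0.775]
540 190 [ 0.531 -0.352  0.774]
590 200 [ 0.514 -0.42   0.79 ]
545 235 [ 0.473 -0.396  0.69 ]
515 235 [ 0.486 -0.386  0.582]
515 262 [ 0.445 -0.434  0.454]
485 238 [ 0.507 -0.4    0.362]
```

View pics/c3.png

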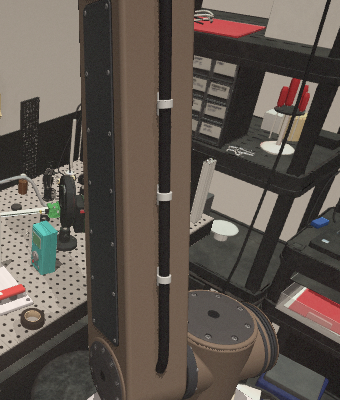

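>>> {"api": "send_rows", "payload": {"motion": [{"offset":[0,0,2],"turn":0},{"offset":[0,0,6],"turn":0},{"offset":[0,0,10],"turn":0},{"offset":[0,0,14],"turn":0},{"offset":[0,0,18],"turn":0},{"offset":[0,0,21],"turn":0},{"offset":[0,0,23],"turn":0},{"offset":[0,0,24],"turn":0}]}}

```text
t: 13.7
eef_pos: [0.5127, -0.4214, 0.2871]
ee_rot: [-3.139, -0.002, 1.702]
force: [-0.0, 0.2, -2.4]
width: 0.0598
```

>>> {"api": "send_rows", "payload": {"motion": [{"offset":[0,0,0.2],"turn":0},{"offset":[0,0,0.4],"turn":0},{"offset":[0,0,0.6],"turn":0},{"offset":[0,0,0.6],"turn":0},{"offset":[0,0,0.6],"turn":0}]}}

```text
t: 14.2
eef_pos: [0.5134, -0.4217, 0.2845]
ee_rot: [3.141, 0.001, 1.702]
force: [-1.0, 0.6, -2.8]
width: 0.0603
```

```bash
python3 -c "
from h import *
to(.5126,-.4245,.274,97.5);g=grab('wrist','w4')"
```

```text
t 14.2 pos [ 0.5134 -0.4217  0.2845] rpy [1.7994e+02 4.0000e-02 9.7500e+01] F [-1.   0.6 -2.8] w 0.0603 -> offset cm [-0.27 -0.12  1.05] turn -0.0
```

View pics/w4.png

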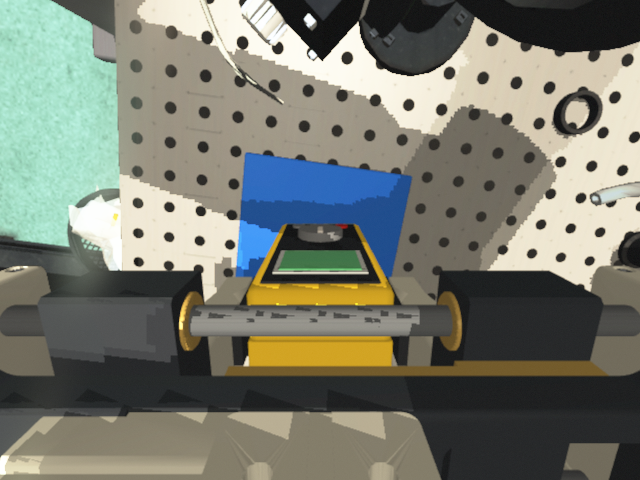

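The meter hangs straight between the fingers over the middle of the mat, whose far edge runs from (247,154) to (411,177).

>>> {"api": "send_rows", "payload": {"motion": [{"offset":[0,0,0.2],"turn":0},{"offset":[0,0,0.4],"turn":0},{"offset":[0,0,0.6],"turn":0},{"offset":[0,0,0.8],"turn":0},{"offset":[0,0,0.9],"turn":0},{"offset":[0,0,0.9],"turn":0}]}}

```text
t: 14.85
eef_pos: [0.5133, -0.4217, 0.2746]
ee_rot: [-3.141, -0.0, 1.702]
force: [1.3, -0.3, -3.4]
width: 0.0601
```

>>> {"api": "send_rows", "payload": {"motion": [{"offset":[0,0,0.1],"turn":0},{"offset":[0,0,0.1],"turn":0},{"offset":[0,0,0.1],"turn":0}]}}

```text
t: 15.15
eef_pos: [0.5133, -0.4218, 0.2744]
ee_rot: [3.141, 0.001, 1.702]
force: [-1.7, 0.5, 4.7]
width: 0.0597
```

Contact is made, with the force going from −3 to +5 N. Release it softly.

>>> {"api": "send_rows", "payload": {"motion": [{"offset":[0,0,0],"turn":0},{"offset":[0,0,0],"turn":0},{"offset":[0,0,0],"turn":0}], "squeeze": 4}}

```text
t: 15.45
eef_pos: [0.5133, -0.422, 0.2743]
ee_rot: [3.141, 0.001, 1.702]
force: [-3.2, -1.2, 6.4]
width: 0.06
```

>>> {"api": "send_rows", "payload": {"motion": [{"offset":[0,0,0],"turn":0},{"offset":[0,0,0],"turn":0},{"offset":[0,0,0],"turn":0},{"offset":[0,0,0],"turn":0},{"offset":[0,0,0],"turn":0},{"offset":[0,0,0],"turn":0}], "hand": 1}}

```text
t: 16.05
eef_pos: [0.5133, -0.4216, 0.2736]
ee_rot: [-3.142, -0.0, 1.702]
force: [0.9, -0.3, 0.3]
width: 0.0874
```

>>> {"api": "send_rows", "payload": {"motion": [{"offset":[0,0,-2],"turn":0},{"offset":[0,0,-5],"turn":0},{"offset":[0,0,-9],"turn":0},{"offset":[0,0,-13],"turn":0},{"offset":[0,0,-17],"turn":0},{"offset":[0,0,-20],"turn":0},{"offset":[0,0,-20],"turn":0},{"offset":[0,0,-20],"turn":0}]}}

```text
t: 16.85
eef_pos: [0.5132, -0.4215, 0.4745]
ee_rot: [3.14, 0.001, 1.701]
force: [0.2, 0.8, -0.7]
width: 0.0873
```

```bash
python3 -c "
from h import *
to(.5126,-.4245,.474,97.5);g=grab('wrist','w5');P=cloud(g)
h=cv2.cvtColor(g['frame'],cv2.COLOR_BGR2HSV)
m=(h[...,0]>20)&(h[...,0]<35)&(h[...,1]>120)&(P[...,2]>.125)&(P[...,2]<.145)
print(m.sum());
if m.sum()>5:print(cv2.minAreaRect((P[m][:,:2]*1000).astype(np.float32)),np.percentile(P[m][:,2],[5,50,95]))
g=grab('top','t5')
h=cv2.cvtColor(g['frame'],cv2.COLOR_BGR2HSV);P=cloud(g)
m=(((h[...,0]<8)|(h[...,0]>172))&(h[...,1]>120)&(P[...,2]>.03)&(P[...,2]<.056));m[:240]=0;m[280:]=0;m[:,:255]=0;m[:,330:]=0
print('bar z',np.median(P[m][:,2]))"
```

```text
t 16.85 pos [ 0.5132 -0.4215  0.4745] rpy [1.799e+02 4.000e-02 9.749e+01] F [ 0.2  0.8 -0.7] w 0.0873 -> offset cm [-0.29 -0.1   0.05] turn -0.0
2489
((513.607666015625, -424.2082824707031), (58.94440460205078, 42.83079147338867), 8.539949417114258) [0.13160737 0.13340089 0.13467401]
bar z 0.039897960750743144
```

View pics/w5.png

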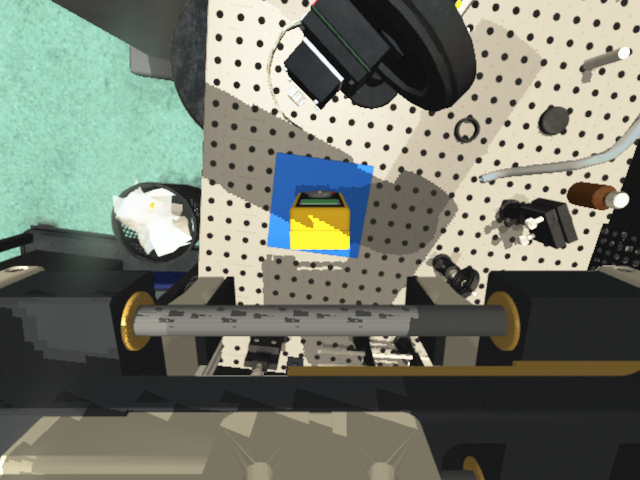

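The meter stands upright on the mat: its top is at z = 0.133 m, and its centre is about 1 mm from the mat centre. The gripper is clear above it and the bar is down at 40 mm.

```bash
python3 -c "
from station import *
print(job_done())"
```

```text
the job is handed in; nothing more can be done
None
```

I handed the job in at about 17 s of the 59 s allowed, with the meter standing upright in the middle of the blue mat. `job_done()` gave no verdict.

- **Bar:** I pressed it at the white mark with closed fingers, until the force rose to about 20 N at the stop. Afterwards its top measured about 40 mm at both ends and in the middle, so it was fully down and level. It was still at 40 mm in the last picture.
- **Meter off the studs:** I gripped it across its 60 mm width and raised it 22 mm. I then drew it straight off towards the bar. The forces during this stayed at about 3 N, roughly the meter's own weight.
- **Placing:** I carried it over the stage and lowered it in small steps to a light contact of about 8 N before letting go. Its top now measures z = 0.133 m (0.134 m expected), and its centre is about 1 mm from the mat's centre.
- **Robot and bystanders:** The gripper was open about 16 cm above the meter and touching nothing. The carton, tape roll and bottle looked unmoved in the top picture taken during the carry. I did not check them again after placing the meter.

None of the checks I made failed or disagreed.

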